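Dock a battery pack up the ramp onto its charging contact

ROBOT

A 6-joint arm with a two-finger parallel gripper is mounted at the origin on the work surface. World frame = base frame: x ahead of the robot, y to its left, z up, the work surface at z = 0. Lengths are in m, angles in degrees, forces in N, time in s.
With the tool pointing down it reaches from about 0.35 to 0.875 m from the base axis. Payload 4.2 kg.
Tool frame: the origin (TCP) lies on the centre line of the jaws, within the pads' length; the fingertips stand 19 mm ahead of it and the grasp point (between the pads) is the TCP; x points along the fingers, y is the direction in which the jaws open and shut, and the axes are right-handed (so a half turn about x gives the same grasp; the last joint's range is limited). The gripper opens to 87 mm and grips with 3 to 60 N. Pads are 19 mm wide; open, the fingers measure 117 mm over their backs; the gripper's body (75 mm by 190 mm) begins 51 mm behind the grasp point.
Start: joints at [-59.496, 22.042, 0.453, 0, -68.411, -14.817], TCP at [0.169, -0.602, 0.208] pointing down, gripper open.
Joint ranges: [-179.83, 179.83], [-69.29, 118.12], [-61.27, 80.66], [-181.25, 117.63], [-171.15, -9.14], [-177.46, 177.46]. Speed limits (degrees/s): [159.86, 159.86, 180, 180, 180, 180].

INTERFACE

Orientations are given as a 3x3 rotation matrix whose columns are the frame's x, y, z axes.
In Python, from station import r, viewer, job, spotter gives the robot as it stands.
- The arm moves only by the tool play_rows, never from a script. Its argument "commands" is a list of rows, each an object of numbers: "fingers": the gripper command: -1 is fully open, 1 is shut, values between are in proportion; "tx", "ty", "tz": the shift along the tool's x, y, z normalised to -1 to 1, where 1 is 750 mm; "ax", "ay", "az": the turn, a rotation vector about the tool's x, y, z normalised to -1 to 1, where 1 is pi rad. In form: [{"fingers": .., "tx": .., "ty": .., "tz": .., "ax": .., "ay": .., "az": ..}, ...]. A call has 1 to 5 rows; each row is the pose to reach, as a shift and turn from the pose commanded when the call began, along the tool's axes at that moment, turning the shorter way round; what a row does not reach only later rows make up. A row lasts 1/12 s, in which the tool goes at most 41.7 mm and 7.16 degrees, less where a joint would pass 70% of its speed; a pose out of reach is approached as far as the arm can. A call with a number of a shift or a turn outside -1 to 1 is refused whole. A call with a gripper value outside its range is refused whole. The fingers move at their own pace and stop on an object; the grip force is fixed at half the most. Time passes only in rows, so rows that repeat a pose let the fingers close. It gives the time, the measured TCP pose, the force and the opening at its end, in the units of the state.
- r.sense(): the state, without advancing time (a new reading comes with each control period).
- viewer.capture(name): name is "scene" or "top"; returns a dict with "image" (480x640x3 uint8, red, green, blue), "fx", "fy", "cx", "cy" (pixels), "R" (3x3) and "t" (3): a world point X has camera coordinates R X + t. Camera axes: x right, y down, z forward; pixel columns grow to the right and rows downward; lengths in m; the calibration is good to about 2 mm. A picture is of the moment at which its call begins. There is no depth.
- job.finish_job(): hands the job in, once; it reports no verdict.
Trained networks look in a picture, given as the dict that the camera call returned (one of the last four; its "shot" number tells which), for a name from the list of things; names that differ only in an ending like _2 or _b are one class to them, and where a whole thing is asked for, a point or a joint stands for the part that bears it (a point fixed in the world has none). Each returns a list of dicts, best first, with "score" (0 to 1); they miss things now and then, are a little off and sometimes report something else, mostly with a low value. They report only what shows in the picture. A call takes as long as a camera call. They do not tell look-alikes from the thing itself.
- spotter.find_in(name, picture): "uv" ([column, row] in pixels, amid what is visible of it).
- spotter.silhouettes(name, picture): "region" (480x640 bool, what is visible of it) and "uv" ([column, row] in pixels, amid what is visible of it).
The state is a dict: "time_s": time; "joints": joint angles; "joint_velocities": joint speeds; "effort": joint torques, N m; "tcp_pos": TCP position; "ee_rot": TCP orientation; "wrist_force": force on the tool from outside, world axes, zero at the start; "moment": the same for the moment, N m; "gripper_width": opening from 0.0 (shut) to 1.0 (fully open).
Only numpy, scipy, OpenCV 4.12 (cv2) and the standard library are available. Lean on these libraries where they do the work, as an engineer would, in place of code of your own. Each camera call takes 0.05 s, during which the arm holds its last target. There are 200 camera calls.

TASK

Push the battery pack along the bench and up the dock's ramp onto its flat deck, sliding it all the way without lifting or toppling it. Then press it home gently against the sprung contact at the far end until the rubber pad behind the contact pushes back with about 10 N, never more than 20 N, and let go so that the pack stays there, square between the guides with the contact pressed in. Leave the wrench, the jar and the nut alone.

Things in the scene. Friction and masses are not known exactly. Their poses are not given: they have to be found in the camera images.
- pack: Loose battery pack: plain black box, thin grey seam, 120 long (x) x 96 wide (y) x 70 high, 0.6 to 1.1 kg, too wide to grip. Origin: centre of its underside, z up. Its +x end (small brass plate) goes first. It starts on the bench before the ramp, +x end towards it, up to 0.25 rad askew and 20 mm off the dock's middle line.
- pack_rear (a point): Centre of the pack's rear end face (96 wide x 70 high), the face to push on, 35 above its underside and 60 behind its centre; the face's outward normal is the pack's -x. Friction varies: sliding the pack takes about 2 to 5 N on bench or deck, up to 10 N while it rubs along a guide, and up to about 16 N on the ramp where the flaring guides also centre it.
- dock: Fixed aluminium charging dock, pointing roughly to the robot's left. Origin on the bench under the crest, where ramp meets deck, on the middle line; +x is the direction to push the pack, y across, z up. The deck is flat, 18 above the bench, from x = 0 to 200. The ramp rises evenly from bench level at x = -105 to the deck at x = 0.
- ramp_foot (a point): Middle of the ramp's foot, at bench level, 105 before the dock's origin. Axes as the dock's. The guides are 154 apart (inner faces) here and converge along the ramp to 104 at the crest, so they funnel the pack in.
- deck_guides (a point): Point on the deck's surface on the middle line, x = 80 in the dock's frame. Dark steel guides, 8 thick, run straight along both sides of the deck with 104 between their inner faces (4 spare each side of the pack). Tops of all guides are level, 30 above the bench, along deck and ramp.
- contact_block: Grey fixed block, 34 long x 100 wide x 66 high, at the deck's far end. Origin: bottom centre of its face to the ramp, x = 165, y = 0, z = 18 in the dock's frame, axes as the dock's. On two rods it holds a rubber pad with a sprung brass contact. The contact's spring is light: 0.3 N at first touch, 1.5 N flush with the pad; the pad then gives 1 mm per 6 N, up to 5 mm. Friction keeps the pack there.
- contact_axis (a point): Point on the block's face, 28 above the deck, in line with the sprung brass contact (14 across). The contact sits in a black rubber pad 70 wide, 36 high, 10 thick, held before this face. The pad's front is anywhere from 10 to 34 before the face: it differs each time, is NOT measured, and must be found by feel. The contact stands 8 proud of the pad.
- wrench: Bystander: an open steel wrench 160 long lying on the bench beyond the dock. Origin at its underside. Leave alone.
- jar: Bystander: amber glass jar with steel cap, 60 across, 65 high, upright. Origin at the centre of its underside. Leave alone.
- propnut: Bystander: steel ring nut 44 across, 18 high, lying flat. Origin at the centre of its underside. Leave alone.
There are look-alikes about, which are no part of the job. What is shaped like the pack but purple or white is not meant.

How it is judged (in metres and radians):
On the way, in this order (a step that is already met when the one before it is completed fails the run):
1. the pack has been slid up the ramp and lies flat on the deck, past the crest (z of pack in the frame of dock between 0.0155 and 0.0205 m and angle between pack's own z axis and vertical below 0.05 rad and x of pack in the frame of dock above 0.01 m and contact force between pack and contact_block below 5 N), for 0.1 s.
2. the pack is pressed against the contact block with more than 5 N (contact force between pack and contact_block above 5 N), for 0.2 s.
At the end, for the whole second after the job is handed in: The pack lies flat on the deck (underside within 2.5 mm of deck height, tilt under 0.05 rad), within 9 mm of the middle line and 0.12 rad of the dock's direction, at rest and released, and still holds the sprung contact pressed in (more than 0.7 N, that is, pushed in by at least about 3 mm) (z of pack in the frame of dock between 0.0155 and 0.0205 m and angle between pack's own z axis and vertical below 0.05 rad and angle between the x axis of pack and the x axis of dock, either way round below 0.12 rad and y of pack in the frame of dock between -0.009 and 0.009 m and x of pack in the frame of dock above 0.055 m and contact force between pack and contact_block above 0.7 N and linear speed of pack below 0.01 m/s and contact force between the fingers and pack below 0.1 N); the robot touches nothing.
It fails at once if the pack presses on the contact block with more than 20 N (contact force between pack and contact_block above 20 N).
It fails at once if the pack is lifted (its origin more than 35 mm above the bench) (height (world z) of pack above 0.035 m).
It fails at once if the pack is tipped by more than 0.45 rad (angle between pack's own z axis and vertical above 0.45 rad).
It fails at once if the wrench, the jar or the nut is moved more than 15 mm (distance of any of wrench, jar, propnut from where it was at the start of the episode above 0.015 m).
It also fails if it takes over 64 s, if anything falls off the work surface, if the arm or the gripper's body presses on something with over 40 N, if the wrist force passes 120 N, or if a joint passes its speed limit or range.

## Working session

There is one attempt and no reset: what is moved stays moved. The work goes in short steps, Python scripts to look and compute and a tool call to move; the robot and the scene stay as the last step left them, time stands still between calls to the robot, and variables do not carry over. Pictures are saved under pics/ and viewed, about 8 in all and at most 12, crops included, and the job is handed in when it is done.

Besides the shell and the picture viewer there is one more tool, called after "Call:" as a command line: name --argument value ..., lists and objects as JSON in quotes. play_rows: Moves the arm, as the interface text tells. Its arguments: {"type":"object","properties":{"commands":{"type":"array"}},"required":["commands"]}

```bash
mkdir -p pics; ls; python3 - <<'E'
from station import r, viewer, job, spotter
import cv2, numpy as np, pickle
s=r.sense(); print({k:np.round(v,3).tolist() for k,v in s.items()})
for n in ("scene","top"):
    p=viewer.capture(n); cv2.imwrite(f"pics/{n}0.png",p["image"][:,:,::-1])
    pickle.dump(p,open(f"{n}0.pkl","wb"))
    print(n,p["fx"],p["fy"],p["cx"],p["cy"],np.round(p["R"],4).tolist(),np.round(p["t"],4).tolist())
    for o in ("pack","dock","contact_block","wrench","jar","propnut"):
        print(o,[(np.round(d["uv"],1).tolist(),round(d["score"],2),int(d["region"].sum())) for d in spotter.silhouettes(o,p)][:4])
    for o in ("pack_rear","ramp_foot","deck_guides","contact_axis"):
        print(o,[(np.round(d["uv"],1).tolist(),round(d["score"],2)) for d in spotter.find_in(o,p)][:3])
E
```

```text
pics
{'time_s': 0.0, 'joints': [-59.495, 22.093, 0.378, -0.029, -68.411, -14.816], 'joint_velocities': [-0.074, 0.086, -0.048, 0.005, 0.018, -0.042], 'effort': [0.002, -39.067, 18.741, 4.22, 0.011, -0.0], 'tcp_pos': [0.169, -0.601, 0.207], 'ee_rot': [[-0.001, -0.27, 0.963], [0.002, 0.963, 0.27], [-1.0, 0.002, -0.0]], 'wrist_force': [-0.227, -0.511, 0.086], 'moment': [-0.031, -0.035, -0.019], 'gripper_width': 1.002}
scene 541.0639989642902 541.0639989642902 319.92626916768444 243.04037719995424 [[0.5215, 0.8533, 0.0008], [0.7279, -0.4443, -0.5223], [-0.4453, 0.2729, -0.8528]] [-0.167, -0.442, 1.5117]
pack [([246.1, 382.1], 0.73, 3938), ([136.5, 231.0], 0.72, 2991), ([393.4, 357.4], 0.71, 3657), ([273.0, 246.0], 0.7, 2950)]
dock [([364.2, 199.0], 0.69, 8574)]
contact_block [([408.9, 173.9], 0.64, 1312), ([364.3, 202.1], 0.5, 8520)]
wrench [([320.5, 317.4], 0.93, 678)]
jar [([418.6, 262.7], 0.83, 849)]
propnut [([465.1, 238.6], 0.81, 333), ([271.9, 243.7], 0.44, 3012)]
pack_rear [([249.1, 382.8], 0.9), ([391.2, 360.4], 0.83), ([136.4, 231.7], 0.78)]
ramp_foot [([365.1, 202.0], 0.64)]
deck_guides [([362.7, 200.3], 0.83)]
contact_axis [([411.1, 172.5], 0.63)]
top 529.5785143039817 529.5785143039817 321.5060480472525 235.9933229443742 [[0.02, -0.9998, 0.0073], [-0.9937, -0.0207, -0.1102], [0.1103, -0.0051, -0.9939]] [-0.1479, 0.5678, 1.3458]
pack [([331.9, 133.2], 0.98, 1899), ([431.8, 169.6], 0.94, 1923), ([376.0, 334.2], 0.9, 1998), ([451.6, 342.1], 0.73, 2105)]
dock [([259.9, 265.6], 0.69, 7924)]
contact_block [([209.7, 261.5], 0.88, 930)]
wrench [([351.1, 192.6], 0.92, 472)]
jar [([264.7, 185.6], 0.87, 460)]
propnut [([358.7, 265.7], 0.74, 1826), ([215.4, 186.4], 0.51, 218)]
pack_rear [([330.3, 132.9], 0.79), ([357.0, 264.1], 0.75), ([429.6, 172.1], 0.71)]
ramp_foot [([258.5, 269.8], 0.96)]
deck_guides [([261.5, 267.1], 0.6), ([211.2, 261.9], 0.4)]
contact_axis [([211.6, 260.8], 0.96)]
```

View pics/top0.png

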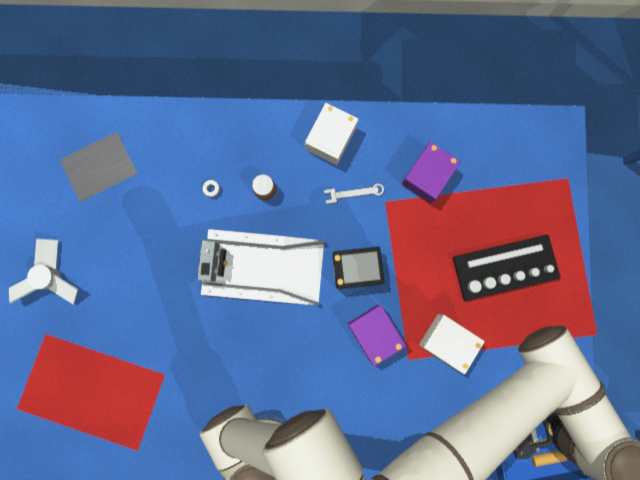

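View pics/scene0.png

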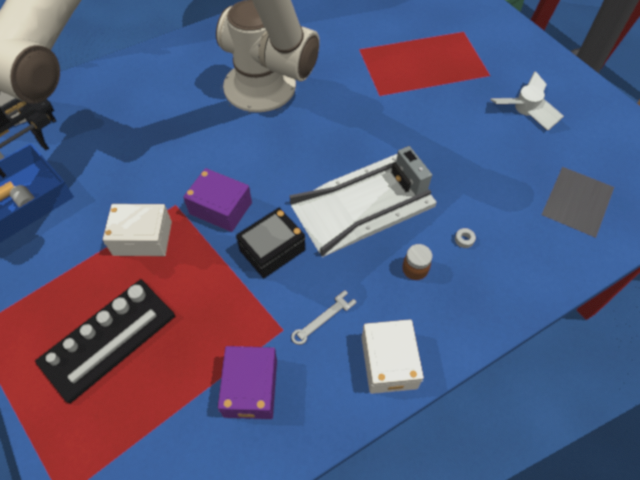

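The black pack is at about (358,267) in the top view and (272,243) in the scene view, with its brass end toward the dock. The dock's ramp foot is near column 322 and its contact block near (210,262). I'll rectify the top view to measure poses.

```bash
cat > h.py <<'E'
import numpy as np, cv2, pickle
def proj(p,X):
    c=np.asarray(X)@np.asarray(p["R"]).T+np.asarray(p["t"]); return c[...,:2]/c[...,2:]*[p["fx"],p["fy"]]+[p["cx"],p["cy"]]
def unproj(p,uv,z):
    R,t=np.asarray(p["R"]),np.asarray(p["t"]); C=-R.T@t
    d=np.c_[(np.atleast_2d(uv)-[p["cx"],p["cy"]])/[p["fx"],p["fy"]],np.ones(len(np.atleast_2d(uv)))]@R
    return (C+d*((z-C[2])/d[:,2:]))[:,:2]
def rect(p,z,x1,y1,w,h,s):  # s px per m; image u -> -y from y1, v -> -x from x1
    g=np.float32([[0,0],[w,0],[w,h],[0,h]]); X=np.c_[x1-g[:,1]/s,y1-g[:,0]/s,np.full(4,z)]
    H=cv2.getPerspectiveTransform(np.float32(proj(p,X)),g); im=cv2.warpPerspective(p["image"],H,(w,h),flags=cv2.INTER_CUBIC)[:,:,::-1].copy()
    for k in range(-100,200):
        u=int((y1-k*.02)*s); v=int((x1-k*.02)*s)
        if 0<=u<w: cv2.line(im,(u,0),(u,8),(0,255,255),1); cv2.putText(im,f"{k*20}",(u-8,18),0,.32,(0,255,255),1)
        if 0<=v<h: cv2.line(im,(0,v),(8,v),(0,255,255),1); cv2.putText(im,f"{k*20}",(10,v+4),0,.32,(0,255,255),1)
    return im
E
python3 - <<'E'
from h import *
p=pickle.load(open("top0.pkl","rb"))
for n,uv in (("packtop",(358,267)),("dockL",(209,262)),("dockR",(322,272)),("white",(331,133))): print(n,unproj(p,uv,.05))
c=unproj(p,(283,267),.03)[0]; x1,y1=c[0]+.11,c[1]+.25
a=rect(p,.03,x1,y1,800,300,1600); 
b=rect(p,.07,x1,y1,800,300,1600); cv2.imwrite("pics/rect0.png",np.vstack([a,b]))
E
```

```text
packtop [[ 0.49106488 -0.23091707]]
dockL [[0.49607056 0.14922549]]
dockR [[ 0.47646147 -0.13931416]]
white [[ 0.84112345 -0.15568937]]
```

View pics/rect0.png

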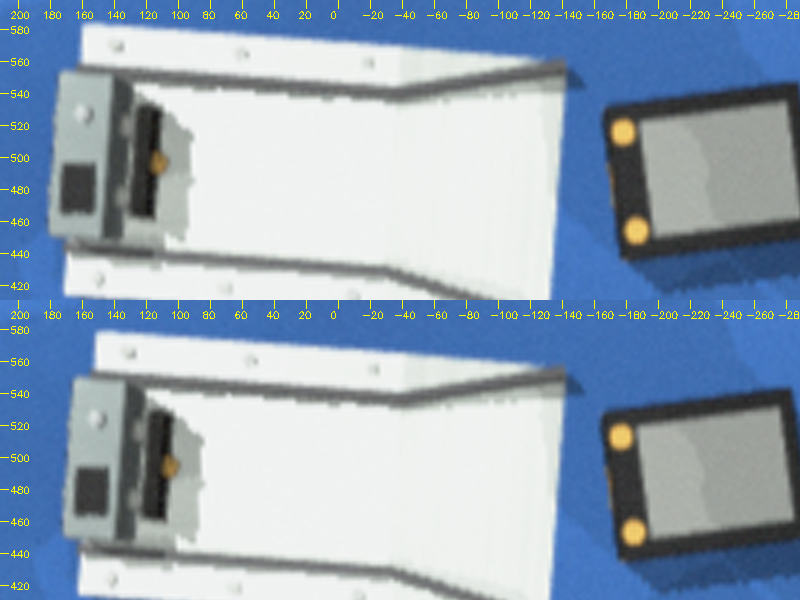

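The rectified top view puts the dock origin at about (0.484, -0.0375) with heading about 85.6°. The pack centre is at about (0.490, -0.2325) with heading about 97.4°, which is 0.2 rad askew and 21 mm off the middle line. Both match the task text. My plan is to push with both fingertips about 86 mm apart overall, with the tool tilted 14° so the tips lead.

```bash
cat >> h.py <<'E'
from scipy.spatial.transform import Rotation as Ro
O=np.array([.484,-.0375,0]); a=np.radians(85.6); u=np.array([np.cos(a),np.sin(a),0]); v=np.array([-u[1],u[0],0]); th=np.radians(14)
Rt=np.c_[np.sin(th)*u-[0,0,np.cos(th)],v,np.cos(th)*u+[0,0,np.sin(th)]]
def dock(x,y,z): return O+u*x+v*y+[0,0,z]
def tod(P): d=np.asarray(P)-O; return np.round([d@u*1e3,d@v*1e3,d[2]*1e3],1)
def rel(P,R0,T,R=Rt):
    R0=np.asarray(R0); return np.round(np.r_[R0.T@(np.asarray(T)-P)/.75, Ro.from_matrix(R0.T@R).as_rotvec()/np.pi],4)
E
python3 - <<'E'
from h import *
from station import r
s=r.sense()
print(rel(s["tcp_pos"],s["ee_rot"],dock(-.292,-.025,.20)), dock(-.292,-.025,.2)-s["tcp_pos"])
E
```

```text
[ 0.011   0.2336  0.5054 -0.3864 -0.0679  0.0474] [ 0.31753591  0.27114644 -0.00825601]
```

Call:
play_rows --commands '[{"fingers": -0.3,"tx": 0.011,"ty": 0.2336,"tz": 0.5054,"ax": -0.3864,"ay": -0.0679,"az": 0.0474},{"fingers": -0.3,"tx": 0.011,"ty": 0.2336,"tz": 0.5054,"ax": -0.3864,"ay": -0.0679,"az": 0.0474},{"fingers": -0.3,"tx": 0.011,"ty": 0.2336,"tz": 0.5054,"ax": -0.3864,"ay": -0.0679,"az": 0.0474},{"fingers": -0.3,"tx": 0.011,"ty": 0.2336,"tz": 0.5054,"ax": -0.3864,"ay": -0.0679,"az": 0.0474},{"fingers": -0.3,"tx": 0.011,"ty": 0.2336,"tz": 0.5054,"ax": -0.3864,"ay": -0.0679,"az": 0.0474}]'

```text
time_s: 1.52
tcp_pos: [0.3285, -0.4651, 0.2044]
ee_rot: [[0.048, -0.779, 0.625], [0.12, 0.626, 0.77], [-0.992, 0.038, 0.124]]
wrist_force: [0.7, -1.7, -0.8]
gripper_width: 0.71
```

```bash
cat > n.py <<'E'
import sys; from h import *; from station import r
s=r.sense(); x,y,z=map(float,sys.argv[1:4])
print(round(s["time_s"],2),"dock",tod(s["tcp_pos"]),"F u,v,z",np.round([s["wrist_force"]@u,s["wrist_force"]@v,s["wrist_force"][2]],2),"M",np.round(s["moment"],2),"w",round(float(s["gripper_width"]),3)); print(rel(s["tcp_pos"],s["ee_rot"],dock(x/1e3,y/1e3,z/1e3)))
E
python3 n.py -292 -25 200
```

```text
1.52 dock [-438.3  122.3  204.4] F u,v,z [-1.67 -0.82 -0.78] M [-0.31  0.07 -0.04] w 0.71
[ 0.0376 -0.0521  0.2692 -0.19   -0.0334  0.0235]
```

Call:
play_rows --commands '[{"fingers": -0.3,"tx": 0.0376,"ty": -0.0521,"tz": 0.2692,"ax": -0.19,"ay": -0.0334,"az": 0.0235},{"fingers": -0.3,"tx": 0.0376,"ty": -0.0521,"tz": 0.2692,"ax": -0.19,"ay": -0.0334,"az": 0.0235},{"fingers": -0.3,"tx": 0.0376,"ty": -0.0521,"tz": 0.2692,"ax": -0.19,"ay": -0.0334,"az": 0.0235},{"fingers": -0.3,"tx": 0.0376,"ty": -0.0521,"tz": 0.2692,"ax": -0.19,"ay": -0.0334,"az": 0.0235},{"fingers": -0.3,"tx": 0.0376,"ty": -0.0521,"tz": 0.2692,"ax": -0.19,"ay": -0.0334,"az": 0.0235}]'

```text
time_s: 1.93
tcp_pos: [0.4876, -0.3314, 0.1997]
ee_rot: [[0.019, -0.997, 0.074], [0.241, 0.077, 0.967], [-0.97, -0.0, 0.242]]
wrist_force: [-0.1, 0.2, 1.0]
gripper_width: 0.65
```

```bash
python3 n.py -292 -25 60
```

```text
1.93 dock [-292.8  -26.1  199.7] F u,v,z [0.22 0.07 0.98] M [-0.6   0.1  -0.05] w 0.65
[ 0.181   0.0015 -0.0441  0.     -0.      0.    ]
```

Call:
play_rows --commands '[{"fingers": -0.3,"tx": 0.04,"ty": 0.0015,"tz": -0.01,"ax": 0,"ay": 0,"az": 0},{"fingers": -0.3,"tx": 0.09,"ty": 0.0015,"tz": -0.022,"ax": 0,"ay": 0,"az": 0},{"fingers": -0.3,"tx": 0.14,"ty": 0.0015,"tz": -0.034,"ax": 0,"ay": 0,"az": 0},{"fingers": -0.3,"tx": 0.18,"ty": 0.0015,"tz": -0.044,"ax": 0,"ay": 0,"az": 0},{"fingers": -0.3,"tx": 0.2017,"ty": 0.0015,"tz": -0.0493,"ax": 0,"ay": 0,"az": 0}]'

```text
time_s: 2.35
tcp_pos: [0.4829, -0.3304, 0.0394]
ee_rot: [[0.013, -0.997, 0.082], [0.244, 0.083, 0.966], [-0.97, 0.007, 0.244]]
wrist_force: [0.5, -0.7, 0.4]
gripper_width: 0.651
```

```bash
python3 n.py -260 -25 44; python3 - <<'E'
from h import *; from station import viewer
for n in ("scene","top"):
    p=viewer.capture(n); im=p["image"][:,:,::-1].copy(); pickle.dump(p,open(n+"1.pkl","wb"))
    def poly(pts,c): cv2.polylines(im,[np.round(proj(p,np.array(pts))*8).astype(int)],False,c,1,cv2.LINE_AA,3)
    for s in (1,-1):
        poly([dock(-.105,s*.077,.03),dock(0,s*.052,.03),dock(.165,s*.052,.03)],(0,0,255))
    poly([dock(-.105,-.077,0),dock(-.105,.077,0)],(0,0,255)); poly([dock(0,-.052,.018),dock(0,.052,.018)],(0,0,255))
    poly([dock(.165,-.05,.084),dock(.165,.05,.084),dock(.199,.05,.084),dock(.199,-.05,.084),dock(.165,-.05,.084)],(0,255,0))
    b=np.radians(97.4); c=np.array([.490,-.2325,0]); e=np.array([np.cos(b),np.sin(b),0]); f=np.array([-e[1],e[0],0])
    for z in (0,.07): poly([c+e*i*.06+f*j*.048+[0,0,z] for i,j in ((1,1),(1,-1),(-1,-1),(-1,1),(1,1))],(255,255,0))
    (x0,y0)=(190,120) if n=="scene" else (180,180)
    o=cv2.resize(im[y0:y0+170,x0:x0+260],None,fx=3,fy=3,interpolation=cv2.INTER_CUBIC); cv2.imwrite(f"pics/ov_{n}.png",o)
E
```

```text
2.35 dock [-292.2  -21.4   39.4] F u,v,z [-0.62 -0.51  0.37] M [-0.43  0.18 -0.01] w 0.651
[ 0.0046 -0.0046  0.0431 -0.0024  0.0008 -0.0017]
```

View pics/ov_scene.png

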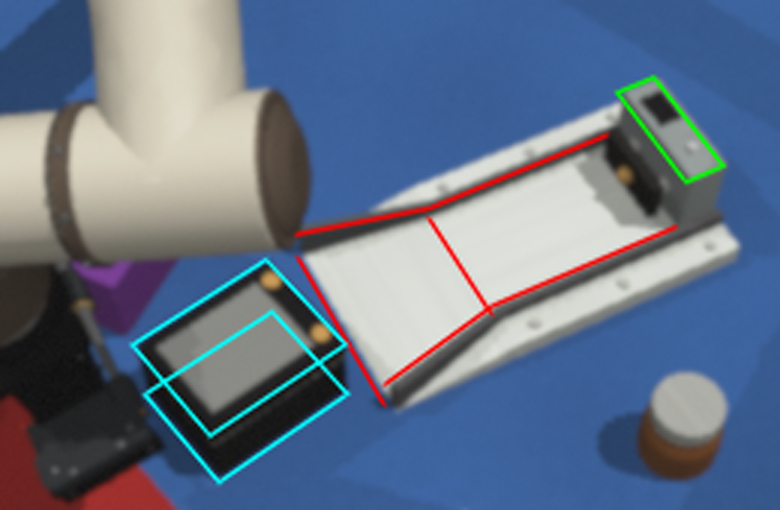

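View pics/ov_top.png

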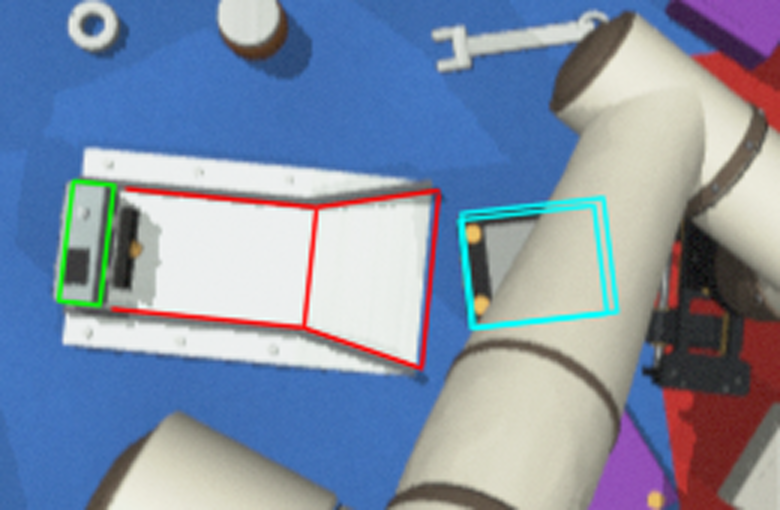

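The overlays fit both views: dock edges, crest, block top and pack outline all line up. From the picture, the pad front looks to be about 25 mm before the block face. I'm starting the push.

Call:
play_rows --commands '[{"fingers": -0.3,"tx": 0.0006,"ty": 0,"tz": 0.008,"ax": 0,"ay": 0,"az": 0},{"fingers": -0.3,"tx": 0.0013,"ty": 0,"tz": 0.016,"ax": 0,"ay": 0,"az": 0},{"fingers": -0.3,"tx": 0.0019,"ty": 0,"tz": 0.024,"ax": 0,"ay": 0,"az": 0},{"fingers": -0.3,"tx": 0.0026,"ty": 0,"tz": 0.032,"ax": 0,"ay": 0,"az": 0},{"fingers": -0.3,"tx": 0.0032,"ty": 0,"tz": 0.04,"ax": 0,"ay": 0,"az": 0}]'

```text
time_s: 2.87
tcp_pos: [0.4881, -0.3022, 0.0502]
ee_rot: [[0.021, -0.997, 0.079], [0.239, 0.082, 0.968], [-0.971, -0.002, 0.24]]
wrist_force: [-2.5, -4.9, -0.3]
gripper_width: 0.648
```

```bash
python3 n.py -232 -14 44
```

```text
2.87 dock [-263.6  -24.4   50.2] F u,v,z [-5.06  2.14 -0.3 ] M [-1.98  0.79  0.33] w 0.648
[ 0.0181  0.0141  0.0389 -0.0014 -0.0007  0.0009]
```

Call:
play_rows --commands '[{"fingers": -0.3,"tx": 0.0036,"ty": 0.0026,"tz": 0.0078,"ax": 0,"ay": 0,"az": 0},{"fingers": -0.3,"tx": 0.0072,"ty": 0.0052,"tz": 0.0156,"ax": 0,"ay": 0,"az": 0},{"fingers": -0.3,"tx": 0.0108,"ty": 0.0078,"tz": 0.0234,"ax": 0,"ay": 0,"az": 0},{"fingers": -0.3,"tx": 0.0144,"ty": 0.0104,"tz": 0.0312,"ax": 0,"ay": 0,"az": 0},{"fingers": -0.3,"tx": 0.018,"ty": 0.013,"tz": 0.039,"ax": 0,"ay": 0,"az": 0}]'

```text
time_s: 3.28
tcp_pos: [0.4808, -0.2703, 0.0428]
ee_rot: [[0.021, -0.997, 0.08], [0.239, 0.083, 0.967], [-0.971, -0.001, 0.24]]
wrist_force: [1.4, -4.0, 1.4]
gripper_width: 0.653
```

```bash
python3 n.py -202 -4 44
```

```text
3.28 dock [-232.4  -14.7   42.8] F u,v,z [-3.89 -1.74  1.39] M [-1.57 -0.04 -0.17] w 0.653
[ 0.0082  0.0145  0.0396 -0.0019 -0.0007  0.0007]
```

Call:
play_rows --commands '[{"fingers": -0.3,"tx": 0.0016,"ty": 0.0026,"tz": 0.0078,"ax": 0,"ay": 0,"az": 0},{"fingers": -0.3,"tx": 0.0032,"ty": 0.0052,"tz": 0.0156,"ax": 0,"ay": 0,"az": 0},{"fingers": -0.3,"tx": 0.0048,"ty": 0.0078,"tz": 0.0234,"ax": 0,"ay": 0,"az": 0},{"fingers": -0.3,"tx": 0.0064,"ty": 0.0104,"tz": 0.0312,"ax": 0,"ay": 0,"az": 0},{"fingers": -0.3,"tx": 0.008,"ty": 0.013,"tz": 0.039,"ax": 0,"ay": 0,"az": 0}]'

```text
time_s: 3.7
tcp_pos: [0.4723, -0.2387, 0.0433]
ee_rot: [[0.017, -0.997, 0.081], [0.241, 0.083, 0.967], [-0.97, 0.003, 0.242]]
wrist_force: [0.4, -3.8, -1.7]
gripper_width: 0.65
```

```bash
python3 n.py -172 -2 44; python3 - <<'E'
from h import *; from station import viewer
P=[]
for n,(x0,y0) in (("scene",(190,130)),("top",(180,200))):
    p=viewer.capture(n); P.append(cv2.resize(p["image"][y0:y0+110,x0:x0+240,::-1],None,fx=3,fy=2.7*10/9,interpolation=cv2.INTER_CUBIC)[:300])
cv2.imwrite("pics/s2.png",np.vstack(P))
E
```

```text
3.7 dock [-201.5   -3.8   43.3] F u,v,z [-3.72 -0.67 -1.66] M [-1.6   0.08 -0.16] w 0.65
[ 0.0086  0.0026  0.0384 -0.002  -0.     -0.0003]
```

View pics/s2.png

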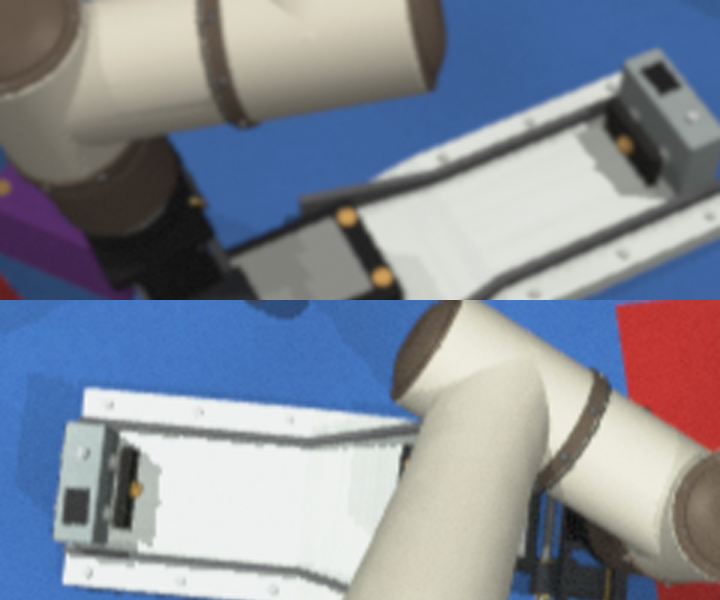

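The pack is square with the dock by eye and its nose is on the ramp: brass dots at (306,202) and (317,222) in the scene view, with push force about 4 N. I'm continuing up the ramp.

Call:
play_rows --commands '[{"fingers": -0.3,"tx": 0.0018,"ty": 0.0006,"tz": 0.0078,"ax": 0,"ay": 0,"az": 0},{"fingers": -0.3,"tx": 0.0036,"ty": 0.0012,"tz": 0.0156,"ax": 0,"ay": 0,"az": 0},{"fingers": -0.3,"tx": 0.0054,"ty": 0.0018,"tz": 0.0234,"ax": 0,"ay": 0,"az": 0},{"fingers": -0.3,"tx": 0.007,"ty": 0.0024,"tz": 0.0312,"ax": 0,"ay": 0,"az": 0},{"fingers": -0.3,"tx": 0.0086,"ty": 0.0026,"tz": 0.0386,"ax": 0,"ay": 0,"az": 0}]'

```text
time_s: 4.22
tcp_pos: [0.4732, -0.2092, 0.0444]
ee_rot: [[0.018, -0.997, 0.08], [0.241, 0.082, 0.967], [-0.97, 0.002, 0.241]]
wrist_force: [-0.6, -3.6, -2.0]
gripper_width: 0.649
```

```bash
python3 n.py -142 0 44; python3 - <<'E'
from h import *; from station import viewer,spotter
p=pickle.load(open("scene1.pkl","rb"))
a=unproj(p,[(305.7,202),(317.3,222.3)],.075); print([tod([*q,0]) for q in a])
E
```

```text
4.22 dock [-172.1   -2.4   44.4] F u,v,z [-3.6   0.32 -2.02] M [-1.63  0.2  -0.07] w 0.649
[ 0.0101  0.0035  0.0388 -0.0019 -0.0002 -0.0001]
[array([-86.9,  17.3,   0. ]), array([-88.4, -43. ,   0. ])]
```

Call:
play_rows --commands '[{"fingers": -0.3,"tx": 0.002,"ty": 0,"tz": 0.0078,"ax": 0,"ay": 0,"az": 0},{"fingers": -0.3,"tx": 0.004,"ty": 0,"tz": 0.0156,"ax": 0,"ay": 0,"az": 0},{"fingers": -0.3,"tx": 0.006,"ty": 0,"tz": 0.0234,"ax": 0,"ay": 0,"az": 0},{"fingers": -0.3,"tx": 0.008,"ty": 0,"tz": 0.0312,"ax": 0,"ay": 0,"az": 0},{"fingers": -0.3,"tx": 0.01,"ty": 0,"tz": 0.039,"ax": 0,"ay": 0,"az": 0}]'

```text
time_s: 4.63
tcp_pos: [0.4757, -0.1794, 0.0443]
ee_rot: [[0.018, -0.997, 0.08], [0.24, 0.082, 0.967], [-0.971, 0.002, 0.241]]
wrist_force: [-1.6, -4.6, -0.5]
gripper_width: 0.651
```

```bash
python3 n.py -112 0 46
```

```text
4.63 dock [-142.1   -2.6   44.3] F u,v,z [-4.74  1.23 -0.48] M [-2.18  0.76  0.25] w 0.651
[ 0.0074  0.0037  0.0395 -0.0017 -0.0003 -0.0002]
```

Call:
play_rows --commands '[{"fingers": -0.3,"tx": 0.002,"ty": 0,"tz": 0.0078,"ax": 0,"ay": 0,"az": 0},{"fingers": -0.3,"tx": 0.004,"ty": 0,"tz": 0.0156,"ax": 0,"ay": 0,"az": 0},{"fingers": -0.3,"tx": 0.006,"ty": 0,"tz": 0.0236,"ax": 0,"ay": 0,"az": 0},{"fingers": -0.3,"tx": 0.007,"ty": 0,"tz": 0.0316,"ax": 0,"ay": 0,"az": 0},{"fingers": -0.3,"tx": 0.0074,"ty": 0,"tz": 0.0396,"ax": 0,"ay": 0,"az": 0}]'

```text
time_s: 5.05
tcp_pos: [0.4774, -0.1492, 0.0459]
ee_rot: [[0.016, -0.997, 0.08], [0.241, 0.082, 0.967], [-0.97, 0.003, 0.241]]
wrist_force: [-1.9, -4.7, -0.7]
gripper_width: 0.646
```

```bash
python3 n.py -82 0 51
```

```text
5.05 dock [-111.9   -2.    45.9] F u,v,z [-4.83  1.54 -0.72] M [-1.93  0.85  0.32] w 0.646
[ 0.003   0.0029  0.0403 -0.0018 -0.0002 -0.0007]
```

Call:
play_rows --commands '[{"fingers": -0.3,"tx": 0.0006,"ty": 0,"tz": 0.008,"ax": 0,"ay": 0,"az": 0},{"fingers": -0.3,"tx": 0.0012,"ty": 0,"tz": 0.016,"ax": 0,"ay": 0,"az": 0},{"fingers": -0.3,"tx": 0.0018,"ty": 0,"tz": 0.024,"ax": 0,"ay": 0,"az": 0},{"fingers": -0.3,"tx": 0.0024,"ty": 0,"tz": 0.032,"ax": 0,"ay": 0,"az": 0},{"fingers": -0.3,"tx": 0.003,"ty": 0,"tz": 0.0402,"ax": 0,"ay": 0,"az": 0}]'

```text
time_s: 5.47
tcp_pos: [0.4806, -0.1202, 0.0519]
ee_rot: [[0.018, -0.997, 0.079], [0.239, 0.081, 0.968], [-0.971, 0.002, 0.24]]
wrist_force: [-1.2, -5.9, 1.9]
gripper_width: 0.652
```

```bash
python3 n.py -52 0 56; python3 - <<'E'
from h import *; from station import viewer
p=viewer.capture("scene"); x0,y0=190,110
cv2.imwrite("pics/s3.png",cv2.resize(p["image"][y0:y0+170,x0:x0+260,::-1],None,fx=3,fy=3,interpolation=cv2.INTER_CUBIC))
E
```

```text
5.47 dock [-82.8  -3.   51.9] F u,v,z [-5.96  0.77  1.94] M [-2.19  0.83  0.28] w 0.652
[ 0.0045  0.0042  0.0411 -0.0014 -0.0006 -0.0002]
```

View pics/s3.png

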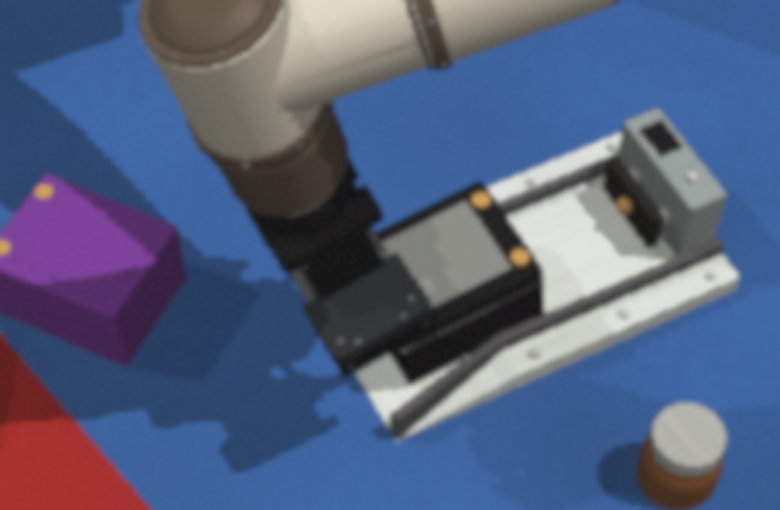

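The pack is between the guides, square, with its nose on the deck and the brass dots at crop (481,199) and (519,257).

Call:
play_rows --commands '[{"fingers": -0.3,"tx": 0.0009,"ty": 0,"tz": 0.008,"ax": 0,"ay": 0,"az": 0},{"fingers": -0.3,"tx": 0.0018,"ty": 0,"tz": 0.016,"ax": 0,"ay": 0,"az": 0},{"fingers": -0.3,"tx": 0.0027,"ty": 0,"tz": 0.024,"ax": 0,"ay": 0,"az": 0},{"fingers": -0.3,"tx": 0.0036,"ty": 0,"tz": 0.032,"ax": 0,"ay": 0,"az": 0},{"fingers": -0.3,"tx": 0.004,"ty": 0,"tz": 0.0405,"ax": 0,"ay": 0,"az": 0}]'

```text
time_s: 5.93
tcp_pos: [0.4836, -0.0892, 0.0556]
ee_rot: [[0.019, -0.997, 0.081], [0.241, 0.083, 0.967], [-0.97, 0.001, 0.242]]
wrist_force: [-0.1, -1.9, -1.1]
gripper_width: 0.655
```

```bash
python3 n.py -22 0 62
```

```text
5.93 dock [-51.5  -3.6  55.6] F u,v,z [-1.92 -0.03 -1.13] M [-1.41  0.17 -0.05] w 0.655
[ 0.0013  0.005   0.0402 -0.002  -0.0001  0.0002]
```

Call:
play_rows --commands '[{"fingers": -0.3,"tx": 0.0002,"ty": 0,"tz": 0.0068,"ax": 0,"ay": 0,"az": 0},{"fingers": -0.3,"tx": 0.0005,"ty": 0,"tz": 0.0136,"ax": 0,"ay": 0,"az": 0},{"fingers": -0.3,"tx": 0.0007,"ty": 0,"tz": 0.0204,"ax": 0,"ay": 0,"az": 0},{"fingers": -0.3,"tx": 0.001,"ty": 0,"tz": 0.0272,"ax": 0,"ay": 0,"az": 0},{"fingers": -0.3,"tx": 0.001,"ty": 0,"tz": 0.0335,"ax": 0,"ay": 0,"az": 0}]'

```text
time_s: 6.35
tcp_pos: [0.4854, -0.065, 0.0609]
ee_rot: [[0.018, -0.997, 0.08], [0.241, 0.082, 0.967], [-0.97, 0.001, 0.241]]
wrist_force: [-0.8, -2.0, -1.2]
gripper_width: 0.655
```

```bash
python3 n.py -20 0 62; python3 - <<'E'
from h import *; from station import viewer
P=[]
for n,(x0,y0) in (("scene",(300,130)),("top",(180,215))):
    p=viewer.capture(n); pickle.dump(p,open(n+"2.pkl","wb")); P.append(cv2.resize(p["image"][y0:y0+100,x0:x0+160,::-1],None,fx=5,fy=5,interpolation=cv2.INTER_CUBIC)[:300 if n=="top" else 500])
P[0]=P[0][:300]
cv2.imwrite("pics/s4.png",np.vstack(P))
E
```

```text
6.35 dock [-27.3  -3.5  60.9] F u,v,z [-2.07  0.61 -1.21] M [-1.43  0.19  0.05] w 0.655
[ 0.001   0.0047  0.0097 -0.0019 -0.0002 -0.    ]
```

View pics/s4.png

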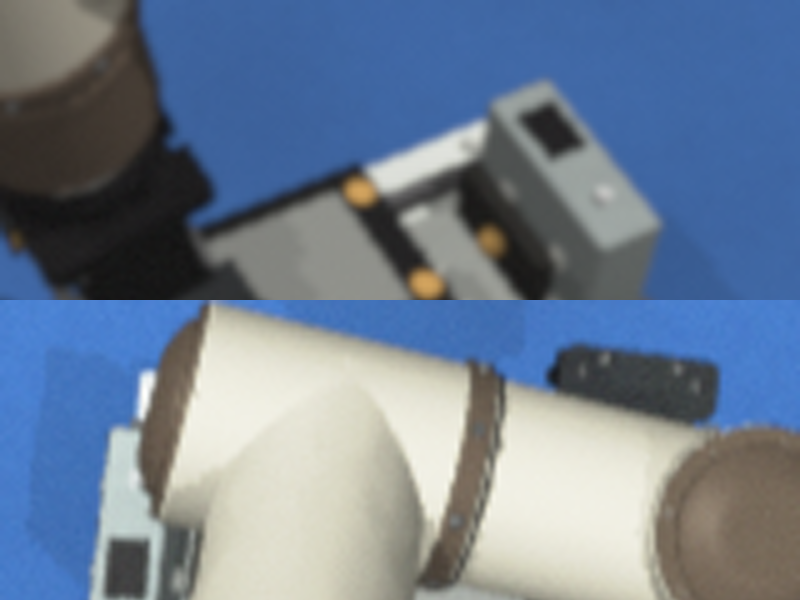

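The pack lies flat on the deck, and its front edge is about 25 mm short of the brass contact at crop (490,240). I'm approaching gently now.

Call:
play_rows --commands '[{"fingers": -0.3,"tx": 0.0011,"ty": 0,"tz": 0.0045,"ax": 0,"ay": 0,"az": 0},{"fingers": -0.3,"tx": 0.0022,"ty": 0,"tz": 0.009,"ax": 0,"ay": 0,"az": 0},{"fingers": -0.3,"tx": 0.0033,"ty": 0,"tz": 0.0135,"ax": 0,"ay": 0,"az": 0},{"fingers": -0.3,"tx": 0.0044,"ty": 0,"tz": 0.018,"ax": 0,"ay": 0,"az": 0},{"fingers": -0.3,"tx": 0.0055,"ty": 0,"tz": 0.022,"ax": 0,"ay": 0,"az": 0}]'

```text
time_s: 6.87
tcp_pos: [0.4872, -0.0485, 0.0611]
ee_rot: [[0.019, -0.997, 0.08], [0.24, 0.082, 0.967], [-0.971, 0.0, 0.241]]
wrist_force: [-0.4, -4.7, 3.0]
gripper_width: 0.651
```

```bash
python3 n.py -10 0 62
```

```text
6.87 dock [-10.7  -4.   61.1] F u,v,z [-4.74 -0.01  2.99] M [-1.58  0.17  0.05] w 0.651
[-0.0009  0.0053  0.0012 -0.0018 -0.0003  0.0003]
```

Call:
play_rows --commands '[{"fingers": -0.3,"tx": 0.0002,"ty": 0,"tz": 0.0007,"ax": 0,"ay": 0,"az": 0},{"fingers": -0.3,"tx": 0.0004,"ty": 0,"tz": 0.0014,"ax": 0,"ay": 0,"az": 0},{"fingers": -0.3,"tx": 0.0006,"ty": 0,"tz": 0.0021,"ax": 0,"ay": 0,"az": 0},{"fingers": -0.3,"tx": 0.0007,"ty": 0,"tz": 0.0027,"ax": 0,"ay": 0,"az": 0},{"fingers": -0.3,"tx": 0.0007,"ty": 0,"tz": 0.0027,"ax": 0,"ay": 0,"az": 0}]'

```text
time_s: 7.28
tcp_pos: [0.4873, -0.0466, 0.061]
ee_rot: [[0.019, -0.997, 0.08], [0.24, 0.082, 0.967], [-0.971, 0.001, 0.241]]
wrist_force: [-0.6, -4.0, 2.8]
gripper_width: 0.648
```

```bash
python3 n.py 0 0 62
```

```text
7.28 dock [-8.8 -4.  61. ] F u,v,z [-4.04  0.31  2.82] M [-1.51  0.23 -0.02] w 0.648
[ 0.0016  0.0053  0.0116 -0.0018 -0.0003  0.0002]
```

Call:
play_rows --commands '[{"fingers": -0.3,"tx": 0.0002,"ty": 0,"tz": 0.0007,"ax": 0,"ay": 0,"az": 0},{"fingers": -0.3,"tx": 0.0004,"ty": 0,"tz": 0.0014,"ax": 0,"ay": 0,"az": 0},{"fingers": -0.3,"tx": 0.0006,"ty": 0,"tz": 0.0021,"ax": 0,"ay": 0,"az": 0},{"fingers": -0.3,"tx": 0.0008,"ty": 0,"tz": 0.0028,"ax": 0,"ay": 0,"az": 0},{"fingers": -0.3,"tx": 0.0008,"ty": 0,"tz": 0.0032,"ax": 0,"ay": 0,"az": 0}]'

```text
time_s: 7.7
tcp_pos: [0.4873, -0.044, 0.0609]
ee_rot: [[0.019, -0.997, 0.08], [0.24, 0.082, 0.967], [-0.97, 0.001, 0.241]]
wrist_force: [-0.3, -4.0, 2.1]
gripper_width: 0.653
```

```bash
python3 n.py 0 0 62
```

```text
7.7 dock [-6.2 -3.8 60.9] F u,v,z [-4.01  0.04  2.11] M [-1.56  0.09 -0.03] w 0.653
[ 0.0006  0.0051  0.0083 -0.0019 -0.0002  0.0001]
```

Call:
play_rows --commands '[{"fingers": -0.3,"tx": 0.0002,"ty": 0,"tz": 0.0007,"ax": 0,"ay": 0,"az": 0},{"fingers": -0.3,"tx": 0.0004,"ty": 0,"tz": 0.0014,"ax": 0,"ay": 0,"az": 0},{"fingers": -0.3,"tx": 0.0006,"ty": 0,"tz": 0.0021,"ax": 0,"ay": 0,"az": 0},{"fingers": -0.3,"tx": 0.0008,"ty": 0,"tz": 0.0028,"ax": 0,"ay": 0,"az": 0},{"fingers": -0.3,"tx": 0.0008,"ty": 0,"tz": 0.0032,"ax": 0,"ay": 0,"az": 0}]'

```text
time_s: 8.12
tcp_pos: [0.4874, -0.0414, 0.0608]
ee_rot: [[0.019, -0.997, 0.08], [0.24, 0.082, 0.967], [-0.97, 0.001, 0.241]]
wrist_force: [0.1, -4.8, 2.0]
gripper_width: 0.647
```

Call:
play_rows --commands '[{"fingers": -0.3,"tx": 0.0002,"ty": 0,"tz": 0.0007,"ax": 0,"ay": 0,"az": 0},{"fingers": -0.3,"tx": 0.0004,"ty": 0,"tz": 0.0014,"ax": 0,"ay": 0,"az": 0},{"fingers": -0.3,"tx": 0.0006,"ty": 0,"tz": 0.0021,"ax": 0,"ay": 0,"az": 0},{"fingers": -0.3,"tx": 0.0007,"ty": 0,"tz": 0.0027,"ax": 0,"ay": 0,"az": 0},{"fingers": -0.3,"tx": 0.0007,"ty": 0,"tz": 0.0027,"ax": 0,"ay": 0,"az": 0}]'

```text
time_s: 8.53
tcp_pos: [0.4876, -0.0393, 0.0608]
ee_rot: [[0.019, -0.997, 0.08], [0.241, 0.082, 0.967], [-0.97, 0.001, 0.241]]
wrist_force: [-1.0, -3.6, 2.3]
gripper_width: 0.648
```

Call:
play_rows --commands '[{"fingers": -0.3,"tx": 0.0002,"ty": 0,"tz": 0.0007,"ax": 0,"ay": 0,"az": 0},{"fingers": -0.3,"tx": 0.0004,"ty": 0,"tz": 0.0014,"ax": 0,"ay": 0,"az": 0},{"fingers": -0.3,"tx": 0.0006,"ty": 0,"tz": 0.0021,"ax": 0,"ay": 0,"az": 0},{"fingers": -0.3,"tx": 0.0007,"ty": 0,"tz": 0.0027,"ax": 0,"ay": 0,"az": 0},{"fingers": -0.3,"tx": 0.0007,"ty": 0,"tz": 0.0027,"ax": 0,"ay": 0,"az": 0}]'

```text
time_s: 8.95
tcp_pos: [0.4878, -0.0373, 0.0608]
ee_rot: [[0.019, -0.997, 0.08], [0.241, 0.082, 0.967], [-0.97, 0.001, 0.241]]
wrist_force: [-0.2, -4.2, 2.1]
gripper_width: 0.647
```

Call:
play_rows --commands '[{"fingers": -0.3,"tx": 0.0002,"ty": 0,"tz": 0.0007,"ax": 0,"ay": 0,"az": 0},{"fingers": -0.3,"tx": 0.0004,"ty": 0,"tz": 0.0014,"ax": 0,"ay": 0,"az": 0},{"fingers": -0.3,"tx": 0.0006,"ty": 0,"tz": 0.0021,"ax": 0,"ay": 0,"az": 0},{"fingers": -0.3,"tx": 0.0007,"ty": 0,"tz": 0.0027,"ax": 0,"ay": 0,"az": 0},{"fingers": -0.3,"tx": 0.0007,"ty": 0,"tz": 0.0027,"ax": 0,"ay": 0,"az": 0}]'

```text
time_s: 9.37
tcp_pos: [0.488, -0.0352, 0.0608]
ee_rot: [[0.019, -0.997, 0.08], [0.241, 0.082, 0.967], [-0.97, 0.001, 0.241]]
wrist_force: [-0.7, -4.8, 2.3]
gripper_width: 0.646
```

Call:
play_rows --commands '[{"fingers": -0.3,"tx": 0.0001,"ty": 0,"tz": 0.0006,"ax": 0,"ay": 0,"az": 0},{"fingers": -0.3,"tx": 0.0003,"ty": 0,"tz": 0.0012,"ax": 0,"ay": 0,"az": 0},{"fingers": -0.3,"tx": 0.0005,"ty": 0,"tz": 0.002,"ax": 0,"ay": 0,"az": 0},{"fingers": -0.3,"tx": 0.0005,"ty": 0,"tz": 0.002,"ax": 0,"ay": 0,"az": 0},{"fingers": -0.3,"tx": 0.0005,"ty": 0,"tz": 0.002,"ax": 0,"ay": 0,"az": 0}]'

```text
time_s: 9.78
tcp_pos: [0.4881, -0.0336, 0.0608]
ee_rot: [[0.019, -0.997, 0.08], [0.241, 0.082, 0.967], [-0.97, 0.001, 0.241]]
wrist_force: [-0.0, -4.1, 2.1]
gripper_width: 0.65
```

Call:
play_rows --commands '[{"fingers": -0.3,"tx": 0.0001,"ty": 0,"tz": 0.0006,"ax": 0,"ay": 0,"az": 0},{"fingers": -0.3,"tx": 0.0003,"ty": 0,"tz": 0.0012,"ax": 0,"ay": 0,"az": 0},{"fingers": -0.3,"tx": 0.0005,"ty": 0,"tz": 0.002,"ax": 0,"ay": 0,"az": 0},{"fingers": -0.3,"tx": 0.0005,"ty": 0,"tz": 0.002,"ax": 0,"ay": 0,"az": 0},{"fingers": -0.3,"tx": 0.0005,"ty": 0,"tz": 0.002,"ax": 0,"ay": 0,"az": 0}]'

```text
time_s: 10.2
tcp_pos: [0.4883, -0.0321, 0.0608]
ee_rot: [[0.019, -0.997, 0.08], [0.241, 0.082, 0.967], [-0.97, 0.001, 0.241]]
wrist_force: [-0.0, -4.1, 1.9]
gripper_width: 0.652
```

Call:
play_rows --commands '[{"fingers": -0.3,"tx": 0.0001,"ty": 0,"tz": 0.0006,"ax": 0,"ay": 0,"az": 0},{"fingers": -0.3,"tx": 0.0003,"ty": 0,"tz": 0.0012,"ax": 0,"ay": 0,"az": 0},{"fingers": -0.3,"tx": 0.0005,"ty": 0,"tz": 0.002,"ax": 0,"ay": 0,"az": 0},{"fingers": -0.3,"tx": 0.0005,"ty": 0,"tz": 0.002,"ax": 0,"ay": 0,"az": 0},{"fingers": -0.3,"tx": 0.0005,"ty": 0,"tz": 0.002,"ax": 0,"ay": 0,"az": 0}]'

```text
time_s: 10.62
tcp_pos: [0.4884, -0.0306, 0.0608]
ee_rot: [[0.019, -0.997, 0.08], [0.241, 0.082, 0.967], [-0.97, 0.001, 0.241]]
wrist_force: [-0.3, -4.3, 3.1]
gripper_width: 0.656
```

Call:
play_rows --commands '[{"fingers": -0.3,"tx": 0.0001,"ty": 0,"tz": 0.0006,"ax": 0,"ay": 0,"az": 0},{"fingers": -0.3,"tx": 0.0003,"ty": 0,"tz": 0.0012,"ax": 0,"ay": 0,"az": 0},{"fingers": -0.3,"tx": 0.0005,"ty": 0,"tz": 0.002,"ax": 0,"ay": 0,"az": 0},{"fingers": -0.3,"tx": 0.0005,"ty": 0,"tz": 0.002,"ax": 0,"ay": 0,"az": 0},{"fingers": -0.3,"tx": 0.0005,"ty": 0,"tz": 0.002,"ax": 0,"ay": 0,"az": 0}]'

```text
time_s: 11.03
tcp_pos: [0.4885, -0.029, 0.0608]
ee_rot: [[0.019, -0.997, 0.08], [0.241, 0.082, 0.967], [-0.97, 0.001, 0.241]]
wrist_force: [0.0, -4.8, 2.7]
gripper_width: 0.65
```

```bash
python3 n.py 0 0 62; python3 - <<'E'
from h import *; from station import viewer
p=viewer.capture("scene"); x0,y0=330,130
cv2.imwrite("pics/s5.png",cv2.resize(p["image"][y0:y0+100,x0:x0+130,::-1],None,fx=6,fy=6,interpolation=cv2.INTER_CUBIC))
E
```

```text
11.03 dock [ 8.8 -3.8 60.8] F u,v,z [-4.78 -0.4   2.69] M [-1.41  0.24  0.07] w 0.65
[-0.0044  0.0051 -0.011  -0.0018 -0.0002  0.0001]
```

View pics/s5.png

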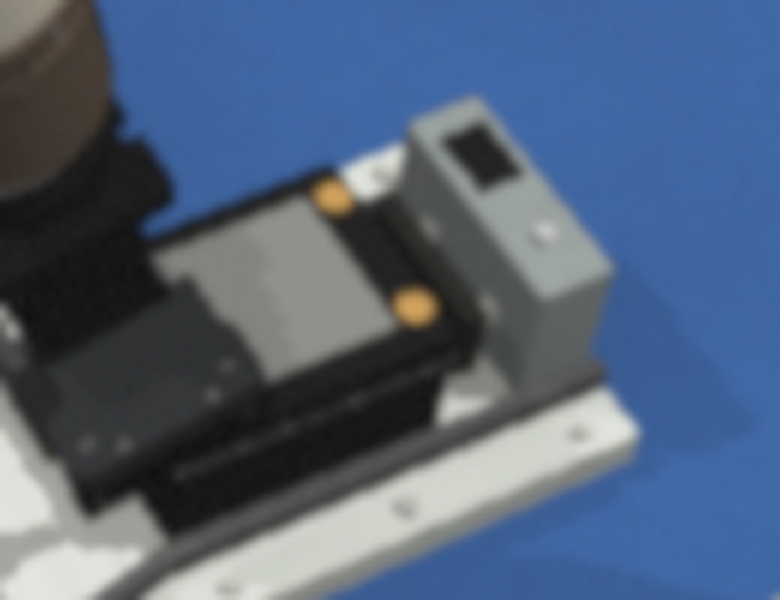

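The pack's front is now just short of the pad, around crop (440,310), and the force is still at the sliding baseline of about 4.5 N. I'm continuing in small steps.

Call:
play_rows --commands '[{"fingers": -0.3,"tx": 0.0001,"ty": 0,"tz": 0.0006,"ax": 0,"ay": 0,"az": 0},{"fingers": -0.3,"tx": 0.0003,"ty": 0,"tz": 0.0012,"ax": 0,"ay": 0,"az": 0},{"fingers": -0.3,"tx": 0.0004,"ty": 0,"tz": 0.0016,"ax": 0,"ay": 0,"az": 0},{"fingers": -0.3,"tx": 0.0004,"ty": 0,"tz": 0.0016,"ax": 0,"ay": 0,"az": 0},{"fingers": -0.3,"tx": 0.0004,"ty": 0,"tz": 0.0016,"ax": 0,"ay": 0,"az": 0}]'

```text
time_s: 11.5
tcp_pos: [0.4886, -0.0279, 0.0608]
ee_rot: [[0.019, -0.997, 0.08], [0.24, 0.082, 0.967], [-0.97, 0.001, 0.241]]
wrist_force: [0.3, -3.6, 2.6]
gripper_width: 0.65
```

Call:
play_rows --commands '[{"fingers": -0.3,"tx": 0.0001,"ty": 0,"tz": 0.0006,"ax": 0,"ay": 0,"az": 0},{"fingers": -0.3,"tx": 0.0003,"ty": 0,"tz": 0.0012,"ax": 0,"ay": 0,"az": 0},{"fingers": -0.3,"tx": 0.0004,"ty": 0,"tz": 0.0016,"ax": 0,"ay": 0,"az": 0},{"fingers": -0.3,"tx": 0.0004,"ty": 0,"tz": 0.0016,"ax": 0,"ay": 0,"az": 0},{"fingers": -0.3,"tx": 0.0004,"ty": 0,"tz": 0.0016,"ax": 0,"ay": 0,"az": 0}]'

```text
time_s: 11.92
tcp_pos: [0.4887, -0.0266, 0.0608]
ee_rot: [[0.019, -0.997, 0.08], [0.24, 0.082, 0.967], [-0.97, 0.001, 0.241]]
wrist_force: [-0.1, -4.2, 2.7]
gripper_width: 0.651
```

Call:
play_rows --commands '[{"fingers": -0.3,"tx": 0.0001,"ty": 0,"tz": 0.0006,"ax": 0,"ay": 0,"az": 0},{"fingers": -0.3,"tx": 0.0003,"ty": 0,"tz": 0.0012,"ax": 0,"ay": 0,"az": 0},{"fingers": -0.3,"tx": 0.0004,"ty": 0,"tz": 0.0016,"ax": 0,"ay": 0,"az": 0},{"fingers": -0.3,"tx": 0.0004,"ty": 0,"tz": 0.0016,"ax": 0,"ay": 0,"az": 0},{"fingers": -0.3,"tx": 0.0004,"ty": 0,"tz": 0.0016,"ax": 0,"ay": 0,"az": 0}]'

```text
time_s: 12.33
tcp_pos: [0.4888, -0.0254, 0.0608]
ee_rot: [[0.019, -0.997, 0.08], [0.24, 0.082, 0.967], [-0.97, 0.001, 0.241]]
wrist_force: [-0.2, -4.4, 2.2]
gripper_width: 0.647
```

Call:
play_rows --commands '[{"fingers": -0.3,"tx": 0.0001,"ty": 0,"tz": 0.0006,"ax": 0,"ay": 0,"az": 0},{"fingers": -0.3,"tx": 0.0003,"ty": 0,"tz": 0.0012,"ax": 0,"ay": 0,"az": 0},{"fingers": -0.3,"tx": 0.0004,"ty": 0,"tz": 0.0016,"ax": 0,"ay": 0,"az": 0},{"fingers": -0.3,"tx": 0.0004,"ty": 0,"tz": 0.0016,"ax": 0,"ay": 0,"az": 0},{"fingers": -0.3,"tx": 0.0004,"ty": 0,"tz": 0.0016,"ax": 0,"ay": 0,"az": 0}]'

```text
time_s: 12.75
tcp_pos: [0.4889, -0.0241, 0.0608]
ee_rot: [[0.019, -0.997, 0.08], [0.241, 0.082, 0.967], [-0.97, 0.001, 0.241]]
wrist_force: [-0.3, -3.1, 2.2]
gripper_width: 0.651
```

Call:
play_rows --commands '[{"fingers": -0.3,"tx": 0.0001,"ty": 0,"tz": 0.0006,"ax": 0,"ay": 0,"az": 0},{"fingers": -0.3,"tx": 0.0003,"ty": 0,"tz": 0.0012,"ax": 0,"ay": 0,"az": 0},{"fingers": -0.3,"tx": 0.0004,"ty": 0,"tz": 0.0016,"ax": 0,"ay": 0,"az": 0},{"fingers": -0.3,"tx": 0.0004,"ty": 0,"tz": 0.0016,"ax": 0,"ay": 0,"az": 0},{"fingers": -0.3,"tx": 0.0004,"ty": 0,"tz": 0.0016,"ax": 0,"ay": 0,"az": 0}]'

```text
time_s: 13.17
tcp_pos: [0.489, -0.0229, 0.0608]
ee_rot: [[0.019, -0.997, 0.08], [0.24, 0.082, 0.967], [-0.97, 0.001, 0.241]]
wrist_force: [-0.3, -2.9, 2.7]
gripper_width: 0.652
```

Call:
play_rows --commands '[{"fingers": -0.3,"tx": 0.0001,"ty": 0,"tz": 0.0006,"ax": 0,"ay": 0,"az": 0},{"fingers": -0.3,"tx": 0.0003,"ty": 0,"tz": 0.0012,"ax": 0,"ay": 0,"az": 0},{"fingers": -0.3,"tx": 0.0004,"ty": 0,"tz": 0.0016,"ax": 0,"ay": 0,"az": 0},{"fingers": -0.3,"tx": 0.0004,"ty": 0,"tz": 0.0016,"ax": 0,"ay": 0,"az": 0},{"fingers": -0.3,"tx": 0.0004,"ty": 0,"tz": 0.0016,"ax": 0,"ay": 0,"az": 0}]'

```text
time_s: 13.58
tcp_pos: [0.4891, -0.0217, 0.0608]
ee_rot: [[0.019, -0.997, 0.08], [0.24, 0.082, 0.967], [-0.97, 0.001, 0.241]]
wrist_force: [-0.4, -4.3, 2.1]
gripper_width: 0.653
```

Call:
play_rows --commands '[{"fingers": -0.3,"tx": 0.0001,"ty": 0,"tz": 0.0006,"ax": 0,"ay": 0,"az": 0},{"fingers": -0.3,"tx": 0.0003,"ty": 0,"tz": 0.0012,"ax": 0,"ay": 0,"az": 0},{"fingers": -0.3,"tx": 0.0004,"ty": 0,"tz": 0.0016,"ax": 0,"ay": 0,"az": 0},{"fingers": -0.3,"tx": 0.0004,"ty": 0,"tz": 0.0016,"ax": 0,"ay": 0,"az": 0},{"fingers": -0.3,"tx": 0.0004,"ty": 0,"tz": 0.0016,"ax": 0,"ay": 0,"az": 0}]'

```text
time_s: 14.0
tcp_pos: [0.4892, -0.0204, 0.0608]
ee_rot: [[0.019, -0.997, 0.08], [0.24, 0.082, 0.967], [-0.97, 0.001, 0.241]]
wrist_force: [-0.4, -4.5, 2.6]
gripper_width: 0.653
```

```bash
python3 n.py 0 0 62; python3 - <<'E'
from h import *; from station import viewer
p=viewer.capture("scene"); x0,y0=330,130
print([tod([*q,0]) for q in unproj(p,[(385.7,162.8),(399,181.2)],.088)])
im=p["image"].astype(int); m=((im[...,0]-im[...,2]>60)&(im[...,0]>140)).astype(np.uint8); m[:, :340]=0; m[:130]=0; m[215:]=0; m[:,440:]=0
n,_,st,c=cv2.connectedComponentsWithStats(m); print([(c[i].round(1),st[i,4],tod([*unproj(p,c[i],.088)[0],0])) for i in range(1,n) if st[i,4]>5])
cv2.imwrite("pics/s6.png",cv2.resize(p["image"][y0:y0+100,x0:x0+130,::-1],None,fx=6,fy=6,interpolation=cv2.INTER_CUBIC))
q=pickle.load(open("top0.pkl","rb")); im=q["image"].astype(int); m=((im[...,0]-im[...,2]>60)&(im[...,0]>140)).astype(np.uint8);m[:,:195]=0;m[:, 345:]=0;m[:245]=0;m[300:]=0
n,_,st,c=cv2.connectedComponentsWithStats(m); print([(c[i].round(1),st[i,4],tod([*unproj(q,c[i],.046)[0],0]),tod([*unproj(q,c[i],.07)[0],0])) for i in range(1,n) if st[i,4]>3])
E
```

```text
14.0 dock [17.4 -3.9 60.8] F u,v,z [-4.5   0.02  2.59] M [-1.47  0.24  0.  ] w 0.653
[-0.0072  0.005  -0.0222 -0.0018 -0.0002  0.0001]
[array([123.4,  24.8,   0. ]), array([122.8, -35.1,   0. ])]
[(array([388.3, 161.1]), np.int32(24), array([131.4,  26.4,   0. ])), (array([401.7, 179.3]), np.int32(24), array([131.1, -33.2,   0. ]))]
[(array([337. , 257.5]), np.int32(26), array([-136.8,  -41.1,    0. ]), array([-136.1,  -39.4,    0. ])), (array([225.5, 263. ]), np.int32(4), array([145.7,   0.6,   0. ]), array([141.4,   1.6,   0. ])), (array([339.8, 281.4]), np.int32(28), array([-149.7,   18.9,    0. ]), array([-148.7,   19.6,    0. ]))]
```

View pics/s6.png

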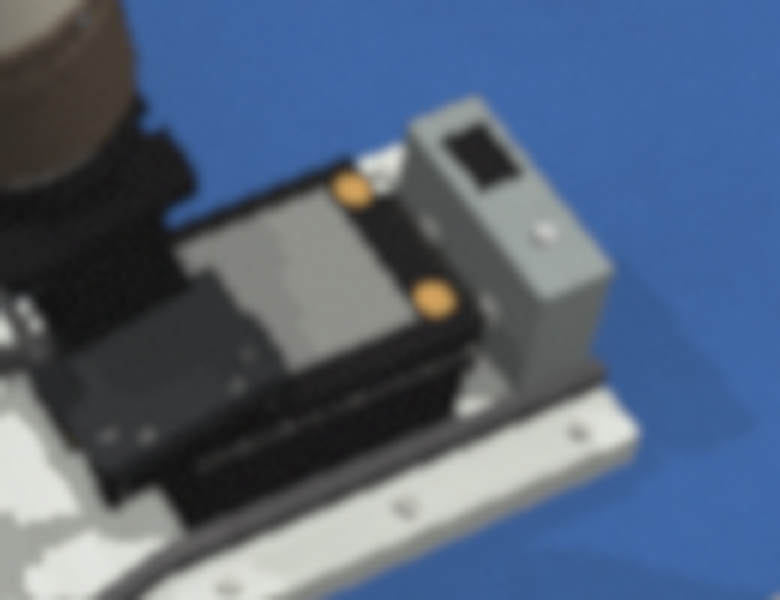

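From the dots, the pack's front is at dock x ≈ 141. That is about 10 mm less than I assumed from the finger geometry. After correcting for the pad's lower edge height, the pad front is at about 147, so flush is roughly 6 mm ahead.

Call:
play_rows --commands '[{"fingers": -0.3,"tx": 0.0001,"ty": 0,"tz": 0.0006,"ax": 0,"ay": 0,"az": 0},{"fingers": -0.3,"tx": 0.0003,"ty": 0,"tz": 0.0012,"ax": 0,"ay": 0,"az": 0},{"fingers": -0.3,"tx": 0.0005,"ty": 0,"tz": 0.002,"ax": 0,"ay": 0,"az": 0},{"fingers": -0.3,"tx": 0.0005,"ty": 0,"tz": 0.002,"ax": 0,"ay": 0,"az": 0},{"fingers": -0.3,"tx": 0.0005,"ty": 0,"tz": 0.002,"ax": 0,"ay": 0,"az": 0}]'

```text
time_s: 14.47
tcp_pos: [0.4894, -0.0189, 0.0608]
ee_rot: [[0.019, -0.997, 0.08], [0.24, 0.082, 0.967], [-0.97, 0.001, 0.241]]
wrist_force: [-1.1, -4.5, 2.2]
gripper_width: 0.652
```

Call:
play_rows --commands '[{"fingers": -0.3,"tx": 0.0001,"ty": 0,"tz": 0.0006,"ax": 0,"ay": 0,"az": 0},{"fingers": -0.3,"tx": 0.0003,"ty": 0,"tz": 0.0012,"ax": 0,"ay": 0,"az": 0},{"fingers": -0.3,"tx": 0.0004,"ty": 0,"tz": 0.0018,"ax": 0,"ay": 0,"az": 0},{"fingers": -0.3,"tx": 0.0004,"ty": 0,"tz": 0.0018,"ax": 0,"ay": 0,"az": 0},{"fingers": -0.3,"tx": 0.0004,"ty": 0,"tz": 0.0018,"ax": 0,"ay": 0,"az": 0}]'

```text
time_s: 14.88
tcp_pos: [0.4894, -0.0176, 0.0608]
ee_rot: [[0.019, -0.997, 0.08], [0.24, 0.082, 0.967], [-0.97, 0.001, 0.241]]
wrist_force: [-0.6, -5.1, 2.9]
gripper_width: 0.653
```

Call:
play_rows --commands '[{"fingers": -0.3,"tx": 0.0001,"ty": 0,"tz": 0.0006,"ax": 0,"ay": 0,"az": 0},{"fingers": -0.3,"tx": 0.0003,"ty": 0,"tz": 0.0012,"ax": 0,"ay": 0,"az": 0},{"fingers": -0.3,"tx": 0.0004,"ty": 0,"tz": 0.0018,"ax": 0,"ay": 0,"az": 0},{"fingers": -0.3,"tx": 0.0004,"ty": 0,"tz": 0.0018,"ax": 0,"ay": 0,"az": 0},{"fingers": -0.3,"tx": 0.0004,"ty": 0,"tz": 0.0018,"ax": 0,"ay": 0,"az": 0}]'

```text
time_s: 15.3
tcp_pos: [0.4895, -0.0162, 0.0608]
ee_rot: [[0.019, -0.997, 0.08], [0.24, 0.082, 0.967], [-0.97, 0.001, 0.241]]
wrist_force: [0.0, -5.5, 1.6]
gripper_width: 0.652
```

Call:
play_rows --commands '[{"fingers": -0.3,"tx": 0.0001,"ty": 0,"tz": 0.0006,"ax": 0,"ay": 0,"az": 0},{"fingers": -0.3,"tx": 0.0003,"ty": 0,"tz": 0.0012,"ax": 0,"ay": 0,"az": 0},{"fingers": -0.3,"tx": 0.0004,"ty": 0,"tz": 0.0018,"ax": 0,"ay": 0,"az": 0},{"fingers": -0.3,"tx": 0.0004,"ty": 0,"tz": 0.0018,"ax": 0,"ay": 0,"az": 0},{"fingers": -0.3,"tx": 0.0004,"ty": 0,"tz": 0.0018,"ax": 0,"ay": 0,"az": 0}]'

```text
time_s: 15.72
tcp_pos: [0.4896, -0.0148, 0.0609]
ee_rot: [[0.019, -0.997, 0.08], [0.24, 0.082, 0.967], [-0.97, 0.001, 0.241]]
wrist_force: [-0.3, -4.8, 2.0]
gripper_width: 0.653
```

Call:
play_rows --commands '[{"fingers": -0.3,"tx": 0.0001,"ty": 0,"tz": 0.0006,"ax": 0,"ay": 0,"az": 0},{"fingers": -0.3,"tx": 0.0003,"ty": 0,"tz": 0.0012,"ax": 0,"ay": 0,"az": 0},{"fingers": -0.3,"tx": 0.0004,"ty": 0,"tz": 0.0016,"ax": 0,"ay": 0,"az": 0},{"fingers": -0.3,"tx": 0.0004,"ty": 0,"tz": 0.0016,"ax": 0,"ay": 0,"az": 0},{"fingers": -0.3,"tx": 0.0004,"ty": 0,"tz": 0.0016,"ax": 0,"ay": 0,"az": 0}]'

```text
time_s: 16.13
tcp_pos: [0.4897, -0.0137, 0.0608]
ee_rot: [[0.019, -0.997, 0.08], [0.24, 0.082, 0.967], [-0.971, 0.001, 0.241]]
wrist_force: [-0.2, -4.8, 2.2]
gripper_width: 0.65
```

Call:
play_rows --commands '[{"fingers": -0.3,"tx": 0.0001,"ty": 0,"tz": 0.0006,"ax": 0,"ay": 0,"az": 0},{"fingers": -0.3,"tx": 0.0003,"ty": 0,"tz": 0.0012,"ax": 0,"ay": 0,"az": 0},{"fingers": -0.3,"tx": 0.0004,"ty": 0,"tz": 0.0016,"ax": 0,"ay": 0,"az": 0},{"fingers": -0.3,"tx": 0.0004,"ty": 0,"tz": 0.0016,"ax": 0,"ay": 0,"az": 0},{"fingers": -0.3,"tx": 0.0004,"ty": 0,"tz": 0.0016,"ax": 0,"ay": 0,"az": 0}]'

```text
time_s: 16.55
tcp_pos: [0.4898, -0.0125, 0.0608]
ee_rot: [[0.019, -0.997, 0.08], [0.24, 0.082, 0.967], [-0.971, 0.001, 0.241]]
wrist_force: [-0.4, -5.8, 2.6]
gripper_width: 0.646
```

Call:
play_rows --commands '[{"fingers": -0.3,"tx": 0.0001,"ty": 0,"tz": 0.0006,"ax": 0,"ay": 0,"az": 0},{"fingers": -0.3,"tx": 0.0003,"ty": 0,"tz": 0.0012,"ax": 0,"ay": 0,"az": 0},{"fingers": -0.3,"tx": 0.0004,"ty": 0,"tz": 0.0016,"ax": 0,"ay": 0,"az": 0},{"fingers": -0.3,"tx": 0.0004,"ty": 0,"tz": 0.0016,"ax": 0,"ay": 0,"az": 0},{"fingers": -0.3,"tx": 0.0004,"ty": 0,"tz": 0.0016,"ax": 0,"ay": 0,"az": 0}]'

```text
time_s: 16.97
tcp_pos: [0.4899, -0.0118, 0.0609]
ee_rot: [[0.019, -0.997, 0.08], [0.24, 0.082, 0.967], [-0.971, 0.001, 0.24]]
wrist_force: [0.2, -6.9, 2.1]
gripper_width: 0.649
```

The pad is being felt now: 0.7 mm of travel for a 1.2 mm command, with force rising. Smaller steps from here.

Call:
play_rows --commands '[{"fingers": -0.3,"tx": 0.0001,"ty": 0,"tz": 0.0004,"ax": 0,"ay": 0,"az": 0},{"fingers": -0.3,"tx": 0.0002,"ty": 0,"tz": 0.0008,"ax": 0,"ay": 0,"az": 0},{"fingers": -0.3,"tx": 0.0002,"ty": 0,"tz": 0.0008,"ax": 0,"ay": 0,"az": 0},{"fingers": -0.3,"tx": 0.0002,"ty": 0,"tz": 0.0008,"ax": 0,"ay": 0,"az": 0},{"fingers": -0.3,"tx": 0.0002,"ty": 0,"tz": 0.0008,"ax": 0,"ay": 0,"az": 0}]'

```text
time_s: 17.38
tcp_pos: [0.49, -0.0115, 0.0609]
ee_rot: [[0.019, -0.997, 0.08], [0.239, 0.082, 0.968], [-0.971, 0.001, 0.24]]
wrist_force: [-0.4, -7.2, 2.0]
gripper_width: 0.653
```

Call:
play_rows --commands '[{"fingers": -0.3,"tx": 0.0001,"ty": 0,"tz": 0.0005,"ax": 0,"ay": 0,"az": 0},{"fingers": -0.3,"tx": 0.0002,"ty": 0,"tz": 0.001,"ax": 0,"ay": 0,"az": 0},{"fingers": -0.3,"tx": 0.0002,"ty": 0,"tz": 0.001,"ax": 0,"ay": 0,"az": 0},{"fingers": -0.3,"tx": 0.0002,"ty": 0,"tz": 0.001,"ax": 0,"ay": 0,"az": 0},{"fingers": -0.3,"tx": 0.0002,"ty": 0,"tz": 0.001,"ax": 0,"ay": 0,"az": 0}]'

```text
time_s: 17.8
tcp_pos: [0.4902, -0.0111, 0.0609]
ee_rot: [[0.019, -0.997, 0.08], [0.238, 0.082, 0.968], [-0.971, 0.001, 0.239]]
wrist_force: [0.2, -10.3, 2.5]
gripper_width: 0.649
```

Call:
play_rows --commands '[{"fingers": -0.3,"tx": 0.0001,"ty": 0,"tz": 0.0005,"ax": 0,"ay": 0,"az": 0},{"fingers": -0.3,"tx": 0.0002,"ty": 0,"tz": 0.0011,"ax": 0,"ay": 0,"az": 0},{"fingers": -0.3,"tx": 0.0002,"ty": 0,"tz": 0.0011,"ax": 0,"ay": 0,"az": 0},{"fingers": -0.3,"tx": 0.0002,"ty": 0,"tz": 0.0011,"ax": 0,"ay": 0,"az": 0},{"fingers": -0.3,"tx": 0.0002,"ty": 0,"tz": 0.0011,"ax": 0,"ay": 0,"az": 0}]'

```text
time_s: 18.22
tcp_pos: [0.4904, -0.0107, 0.0609]
ee_rot: [[0.019, -0.997, 0.079], [0.238, 0.082, 0.968], [-0.971, 0.0, 0.239]]
wrist_force: [1.0, -10.6, 2.5]
gripper_width: 0.655
```

Call:
play_rows --commands '[{"fingers": -0.3,"tx": 0.0001,"ty": 0,"tz": 0.0005,"ax": 0,"ay": 0,"az": 0},{"fingers": -0.3,"tx": 0.0002,"ty": 0,"tz": 0.0011,"ax": 0,"ay": 0,"az": 0},{"fingers": -0.3,"tx": 0.0002,"ty": 0,"tz": 0.0011,"ax": 0,"ay": 0,"az": 0},{"fingers": -0.3,"tx": 0.0002,"ty": 0,"tz": 0.0011,"ax": 0,"ay": 0,"az": 0},{"fingers": -0.3,"tx": 0.0002,"ty": 0,"tz": 0.0011,"ax": 0,"ay": 0,"az": 0}]'

```text
time_s: 18.63
tcp_pos: [0.4905, -0.0103, 0.061]
ee_rot: [[0.019, -0.997, 0.079], [0.237, 0.081, 0.968], [-0.971, 0.0, 0.238]]
wrist_force: [0.0, -11.8, 1.0]
gripper_width: 0.648
```

Call:
play_rows --commands '[{"fingers": -0.3,"tx": 0.0001,"ty": 0,"tz": 0.0005,"ax": 0,"ay": 0,"az": 0},{"fingers": -0.3,"tx": 0.0002,"ty": 0,"tz": 0.0011,"ax": 0,"ay": 0,"az": 0},{"fingers": -0.3,"tx": 0.0002,"ty": 0,"tz": 0.0011,"ax": 0,"ay": 0,"az": 0},{"fingers": -0.3,"tx": 0.0002,"ty": 0,"tz": 0.0011,"ax": 0,"ay": 0,"az": 0},{"fingers": -0.3,"tx": 0.0002,"ty": 0,"tz": 0.0011,"ax": 0,"ay": 0,"az": 0}]'

```text
time_s: 19.05
tcp_pos: [0.4907, -0.0099, 0.061]
ee_rot: [[0.019, -0.997, 0.079], [0.236, 0.081, 0.968], [-0.971, -0.0, 0.237]]
wrist_force: [0.7, -15.0, 2.0]
gripper_width: 0.652
```

Wrist force is 15 N with about 4 N of sliding friction, so the pad is pushing back with about 10–11 N. Backing straight off.

Call:
play_rows --commands '[{"fingers": -0.3,"tx": -0.0003,"ty": 0,"tz": -0.0013,"ax": 0,"ay": 0,"az": 0},{"fingers": -0.3,"tx": -0.0006,"ty": 0,"tz": -0.0026,"ax": 0,"ay": 0,"az": 0},{"fingers": -0.3,"tx": -0.0013,"ty": 0,"tz": -0.0052,"ax": 0,"ay": 0,"az": 0},{"fingers": -0.3,"tx": -0.0032,"ty": 0,"tz": -0.013,"ax": 0,"ay": 0,"az": 0},{"fingers": -0.3,"tx": -0.0065,"ty": 0,"tz": -0.026,"ax": 0,"ay": 0,"az": 0}]'

```text
time_s: 19.47
tcp_pos: [0.4882, -0.0264, 0.0608]
ee_rot: [[0.018, -0.997, 0.08], [0.242, 0.082, 0.967], [-0.97, 0.002, 0.243]]
wrist_force: [-0.7, 0.8, 0.2]
gripper_width: 0.649
```

```bash
python3 n.py -50 0 120; python3 - <<'E'
from h import *; from station import viewer
p=viewer.capture("scene"); x0,y0=330,130
im=p["image"].astype(int); m=((im[...,0]-im[...,2]>60)&(im[...,0]>140)).astype(np.uint8); m[:, :340]=0; m[:130]=0; m[215:]=0; m[:,440:]=0
n,_,st,c=cv2.connectedComponentsWithStats(m); print([(c[i].round(1),st[i,4],tod([*unproj(p,c[i],.088)[0],0])) for i in range(1,n) if st[i,4]>5])
cv2.imwrite("pics/s7.png",cv2.resize(p["image"][y0:y0+100,x0-30:x0+100,::-1],None,fx=6,fy=6,interpolation=cv2.INTER_CUBIC))
E
```

```text
19.47 dock [11.4 -3.3 60.8] F u,v,z [0.7  0.78 0.2 ] M [-0.46  0.14  0.02] w 0.649
[-0.0965  0.0042 -0.0603 -0.0017  0.0003 -0.0003]
[(array([391.2, 159.9]), np.int32(21), array([139.2,  26.5,   0. ])), (array([405.1, 178.1]), np.int32(24), array([139.8, -33.7,   0. ]))]
```

View pics/s7.png

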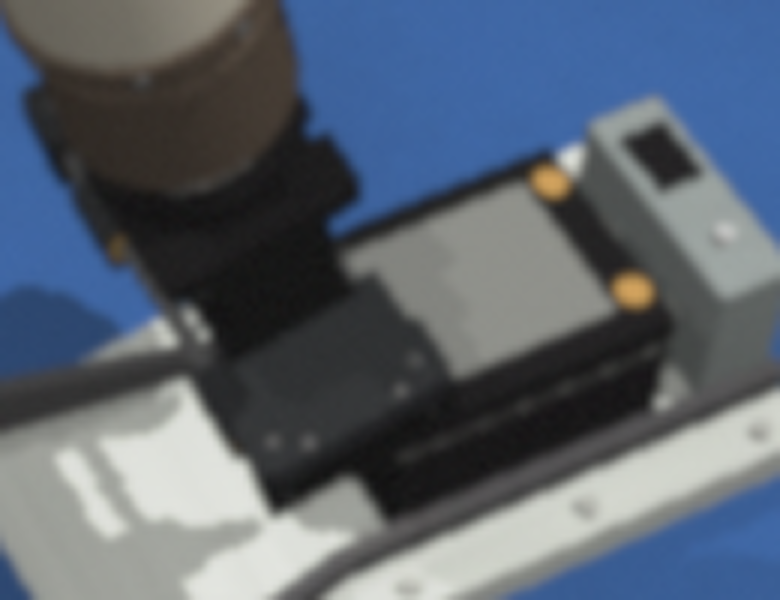

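The pack stayed in place: dots at dock x 139.5 and y about -3.6, yaw under 1°, and the fingers are free. I'm withdrawing fully, then doing a last check.

Call:
play_rows --commands '[{"fingers": -0.3,"tx": -0.005,"ty": 0,"tz": -0.02,"ax": 0,"ay": 0,"az": 0},{"fingers": -0.3,"tx": -0.013,"ty": 0,"tz": -0.052,"ax": 0,"ay": 0,"az": 0},{"fingers": -0.3,"tx": -0.05,"ty": 0,"tz": -0.06,"ax": 0,"ay": 0,"az": 0},{"fingers": -0.3,"tx": -0.1,"ty": 0,"tz": -0.06,"ax": 0,"ay": 0,"az": 0},{"fingers": -0.3,"tx": -0.12,"ty": 0,"tz": -0.06,"ax": 0,"ay": 0,"az": 0}]'

```text
time_s: 19.93
tcp_pos: [0.485, -0.094, 0.141]
ee_rot: [[0.024, -0.997, 0.08], [0.239, 0.083, 0.967], [-0.971, -0.004, 0.241]]
wrist_force: [1.1, 0.8, 0.4]
gripper_width: 0.65
```

Call:
play_rows --commands '[{"fingers": -0.3,"tx": 0,"ty": 0,"tz": 0,"ax": 0,"ay": 0,"az": 0},{"fingers": -0.3,"tx": 0,"ty": 0,"tz": 0,"ax": 0,"ay": 0,"az": 0},{"fingers": -0.3,"tx": 0,"ty": 0,"tz": 0,"ax": 0,"ay": 0,"az": 0},{"fingers": -0.3,"tx": 0,"ty": 0,"tz": 0,"ax": 0,"ay": 0,"az": 0},{"fingers": -0.3,"tx": 0,"ty": 0,"tz": 0,"ax": 0,"ay": 0,"az": 0}]'

```text
time_s: 20.35
tcp_pos: [0.4826, -0.092, 0.1363]
ee_rot: [[0.016, -0.997, 0.081], [0.241, 0.082, 0.967], [-0.97, 0.004, 0.241]]
wrist_force: [-0.1, -1.5, 0.5]
gripper_width: 0.653
```

```bash
python3 n.py -50 0 120; python3 - <<'E'
from h import *; from station import viewer,spotter
p=viewer.capture("scene"); x0,y0=270,120
im=p["image"].astype(int); m=((im[...,0]-im[...,2]>60)&(im[...,0]>140)).astype(np.uint8); m[:, :340]=0; m[:130]=0; m[215:]=0; m[:,440:]=0
n,_,st,c=cv2.connectedComponentsWithStats(m); print([(c[i].round(1),st[i,4],tod([*unproj(p,c[i],.088)[0],0])) for i in range(1,n) if st[i,4]>5])
for o in ("wrench","jar","propnut"): print(o,[(np.round(d["uv"],1).tolist(),round(d["score"],2)) for d in spotter.find_in(o,p)][:2])
cv2.imwrite("pics/s8.png",cv2.resize(p["image"][y0:y0+150,x0:x0+200,::-1],None,fx=4,fy=4,interpolation=cv2.INTER_CUBIC))
E
```

```text
20.35 dock [-54.4  -2.8 136.3] F u,v,z [-1.46 -0.04  0.46] M [-0.41  0.14  0.02] w 0.653
[ 0.0225  0.0036  0.0005 -0.002  -0.0002 -0.0008]
[(array([391.2, 159.9]), np.int32(21), array([139.2,  26.5,   0. ])), (array([405.1, 178.1]), np.int32(24), array([139.8, -33.7,   0. ]))]
wrench [([322.3, 316.7], 0.87)]
jar []
propnut [([463.1, 236.1], 0.54)]
```

View pics/s8.png

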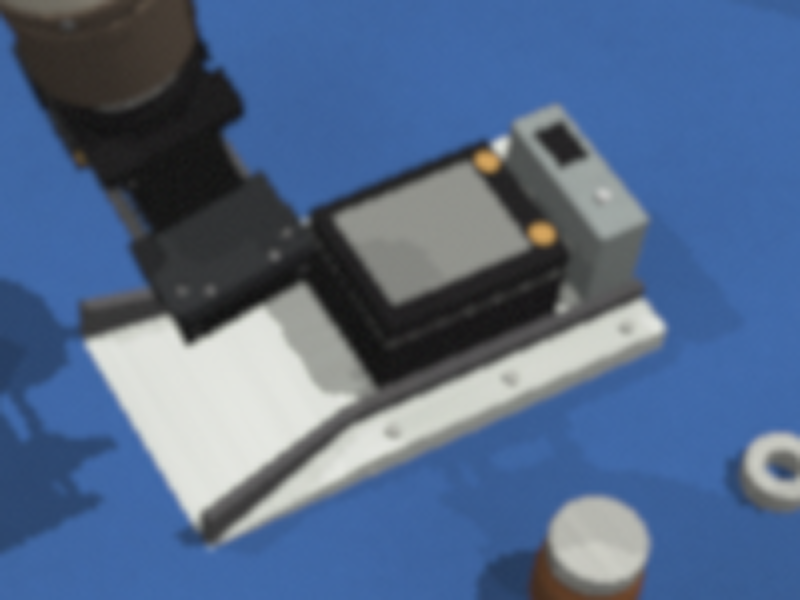

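The pack sits flat and square against the pad, the gripper is clear, and the jar and nut are where they were. I'm handing in.

```bash
python3 -c "
from station import job; print(job.finish_job())"
```

```text
the job is handed in; nothing more can be done
None
```

I slid the pack along the bench, up the ramp and onto the deck with both fingertips, pressed it against the pad, backed off and handed the job in at about 21 s. No verdict was reported.

**Pressing:** The pad was found by feel. The last wrist reading was 15 N with about 4–5 N of sliding friction, so the pad was pushing back with about 10 N. The contact force itself was not measured. It is the wrist force minus that friction.

**Last checks:**
- **Pack:** it lies flat on the deck about 3.6 mm off the middle line, with yaw under 1°. It was in the same place in two pictures after the fingers let go.
- **Contact still pressed:** I could not measure this after release. It rests on the pack staying put after the press.
- **Gripper:** it is clear of the pack, with only noise-level wrist force.
- **Bystanders:** the wrench and nut were found within about 3 pixels of their first positions. The detector missed the jar in the last picture, but it can be seen standing there.

**One disagreement:** from the finger sizes I expected the pack to be about 10 mm further along than it was. The camera measurement corrected this before the pad was reached.

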